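# Load the dead-weight tester and open its gauge valve

## Robot

A 6-joint arm with a two-finger parallel gripper is mounted at the origin on the work surface. World frame = base frame: x ahead of the robot, y to its left, z up, the work surface at z = 0. Lengths are in m, angles in rad, forces in N, time in s.
With the tool pointing down it reaches from about 0.35 to 0.925 m from the base axis. Payload 6.4 kg.
Tool frame: the origin (TCP) lies on the centre line of the jaws, within the pads' length; the fingertips stand 19 mm ahead of it and the grasp point (between the pads) is the TCP; z points along the fingers, y is the direction in which the jaws open and shut (so a half turn about z gives the same grasp; the last joint's range is limited). The gripper opens to 85 mm and grips with 20 to 120 N. Pads are 22 mm wide; open, the fingers measure 114 mm over their backs; the gripper's body (76 mm by 85 mm) begins 54 mm behind the grasp point. The pads swing forward as they close: fully open they stand 13 mm farther back than shut.
Start: joints at [-1.351, 0.245, 1.558, -0, 1.339, -0.174], TCP at [0.249, -0.6, 0.25] pointing down, gripper open.
Joint ranges: [-3.13, 3.13], [-1.02, 2.26], [0.13, 2.54], [-0.95, 4.09], [0.21, 2.88], [-2.74, 2.74]. Speed limits (rad/s): [2.57, 2.57, 3.14, 3.14, 3.14, 3.14].

## Interface

Orientations are given as a unit quaternion [x, y, z, w].
In Python, from workcell import manip, optics, spotter gives the robot as it stands.
- The arm moves only by the tool drive_tool, never from a script. Its argument "commands" is text: rows parted by semicolons, each of 7 numbers parted by spaces: the shift along the tool's x, y, z in mm, then the turn, a rotation vector about the tool's x, y, z in degrees, then the opening in per cent of the stroke, from 0 (shut) to 100 (fully open). A call has 1 to 8 rows; each row is the pose to reach, as a shift and turn from the pose commanded when the call began, along the tool's axes at that moment; what a row does not reach only later rows make up. A row lasts 1/10 s, in which the tool goes at most 50 mm and 8.59 degrees, less where a joint would pass 70% of its speed; a pose out of reach is approached as far as the arm can. A call with a gripper value outside its range is refused whole. The fingers move at their own pace and stop on an object; the grip force is fixed at half the most. Time passes only in rows, so rows that repeat a pose let the fingers close. It gives the time, the measured TCP pose, the force and the opening at its end, in the units of the state.
- manip.state(): the state, without advancing time (a new reading comes with each control period).
- optics.grab_frame(name): name is "scene" or "top" or "wrist"; returns the picture (384x512x3 uint8, red, green, blue); there is no depth.
- optics.camera_model(name): a dict with "mtx" (3x3 intrinsics, pixels), "k1" (the pictures are not rectified: a ray, as slopes to the right and down, at radius r is drawn at 1 + k1 r^2 times it, then the intrinsics apply), "position" and "orientation" of the camera in the world. Camera axes: x right, y down, z forward; pixel columns grow to the right and rows downward; lengths in m; the calibration is good to about 2 mm. A picture is of the moment at which its call begins: read the wrist's pose just before it. camera_model takes no time and is no camera call; for the wrist camera it gives the pose at the moment of the call.
- manip.finish_job(): hands the job in, once; it reports no verdict.
Trained networks look in the newest picture that a camera, given by its name, has taken for a name from the list of things; names that differ only in an ending like _2 or _b are one class to them, and where a whole thing is asked for, a point or a joint stands for the part that bears it (a point fixed in the world has none). Each returns a list of dicts, best first, with "score" (0 to 1); they miss things now and then, are a little off and sometimes report something else, mostly with a low value. They report only what shows in the picture. A call takes as long as a camera call. They do not tell look-alikes from the thing itself.
- spotter.boxes_of(camera, thing): "extent" ([left, top, right, bottom] as shares, 0 to 1, of the picture: columns of its width, rows of its height, round what is visible of it).
- spotter.tip_of(camera, thing): "position" ([column, row] as shares, 0 to 1, of the picture: columns of its width, rows of its height: a listed point, or the origin of a listed thing).
The state is a dict: "t": time; "qpos": joint angles; "qd": joint speeds; "joint_torque": joint torques, N m; "ee_pos": TCP position; "tcp_rot": TCP orientation; "contact_force": force on the tool from outside, world axes, zero at the start; "ft_torque": the same for the moment, N m; "opening": finger opening in m.
Only numpy, scipy, OpenCV 4.12 (cv2) and the standard library are available. Lean on these libraries where they do the work, as an engineer would, in place of code of your own. Each camera call takes 0.05 s, during which the arm holds its last target.

## Task

Get the dead-weight pressure tester ready for its next point: lay the larger of the two weights from the wooden stand flat and centred on top of the weight already on the load plate, setting it down gently and leaving that lower weight centred too, and turn the winged handle of the gauge valve anticlockwise until it is fully open, in line with its pipe. Keep off the pressure gauge beside the wings, and leave the small weight, the caliper and the mouse where they are.

Things in the scene. Friction and masses are not known exactly. Their poses are not given: they have to be found in the camera images.
- tester: Dead-weight pressure tester, fixed: grey box 260 mm (its x) by 400 mm (its y), white deck 75 mm above the bench; origin under its middle. x points away from the operator, y left along the pressure pipe. Else on the deck: low fittings (to 48 mm over it), a reservoir 48 mm wide, 54 mm high at x +75, y +10 mm. A press with a star handle stands 70 mm out of its -x face at y +110 mm, below 90 mm.
- plate_top (a point): Centre of the upper face of the load plate, 145 mm above the bench, at x 0, y -120 mm of the tester and with the tester's axes. The plate is a round aluminium plate 100 mm across, 8 mm thick, on a short steel column; it does not move.
- base_weight_center (a point): Centre of the steel disc weight that already lies loose on the load plate: 84 mm across, 16 mm thick, about 0.7 kg.
- large_weight_center (a point): Centre (half-way up) of the larger loose steel disc weight, to be laid on the lower weight: 64 mm across, 24 mm thick, plain flat faces, 0.5 to 0.7 kg. It lies flat on the wooden stand, a fixed board 220 by 100 mm and 28 mm high.
- small_weight_center (a point): Centre of the smaller loose steel disc weight on the same stand, 100 mm from the larger one (either of the two ends): 44 mm across, 16 mm thick, about 0.2 kg. Not needed, to be left alone.
- valve_axis (a point): Point on the gauge valve's vertical axis, half-way up its handle, 156 mm above the bench, at x -30, y +30 mm of the tester, with the tester's axes; fixed. The black butterfly handle: a hub 24 mm across with two straight upright wings, 90 mm tip to tip, each 10 mm thick, 22 mm high (11 mm above and below this point). Below the wings are 12 mm of free height over the valve body.
- valve (a joint): Angle of the winged handle, rad: 0 is shut, the wings lying across the pipe (along the tester's x); it grows anticlockwise seen from above to 1.571, a hard stop, fully open, the wings in line with the pipe (along y). Stiff: about 0.22 N m (6.5 N at 34 mm from the axis), and it stays where it is left. Found shut or up to 0.2 open.
- near_wing (a point): Point in the wing that lies towards the robot when shut, 34 mm from the axis, half-way up and in the middle of the blade's thickness; it turns with the handle (x axis along the wings) and moves away from the gauge, towards the load plate, as the valve opens. The other wing swings towards the gauge.
- gauge: Pressure gauge upright on the pipe, 88 mm in the tester's y from the valve's axis, fixed; origin at the centre of its round steel case (63 mm across in y and z, 30 mm thick in x), 177 mm above the bench, top at 209 mm. The opened wing's tip comes within 12 mm of the case. Delicate: not to be pressed on.
- caliper: Digital caliper lying on the bench to the left of the tester, 235 mm long, 11 mm high, loose; to be left alone. Origin under the middle of its beam, x along the beam.
- mouse: Black computer mouse lying on the bench to the left, on the operator's side, 104 by 60 by 33 mm, loose; to be left alone. Origin under its middle.
Not all that is in view belongs to the job. What is shaped like the part that bears large_weight_center but pink or yellow is not meant. Leave any purple or red look-alike of the part that bears base_weight_center alone.

How it is judged:
By the outcome, as a careful person would: the job done as asked, in the order asked, and still so for the second after the job is handed in, with the robot touching nothing.
It also fails if it takes over 48 s, if anything falls off the work surface, if the arm or the gripper's body presses on something with over 40 N, if the wrist force passes 120 N, or if a joint passes its speed limit or range.

## Working session

There is one attempt and no reset: what is moved stays moved. The work goes in short steps, Python scripts to look and compute and a tool call to move; the robot and the scene stay as the last step left them, time stands still between calls to the robot, and variables do not carry over. Pictures are saved under pics/ and viewed, and the job is handed in when it is done.

Besides the shell and the picture viewer there is one more tool, called after "Request:" as name(argument=value, ...) on one line, values as JSON. drive_tool: Moves the arm, as the interface text tells. Its arguments: {"type":"object","properties":{"commands":{"type":"string"}},"required":["commands"]}

```bash
ls; mkdir -p pics
cat > h.py <<'E'
import numpy as np,cv2,json
from scipy.spatial.transform import Rotation as R
from workcell import manip,optics,spotter
def save(n,im,s=None):
    cv2.imwrite(f'pics/{n}.png',cv2.cvtColor(im,cv2.COLOR_RGB2BGR))
def ray(c,uv):
    K=np.array(c['mtx']);D=np.array([c['k1'],0,0,0,0.])
    p=cv2.undistortPoints(np.array([[uv]],float),K,D)[0,0]
    d=R.from_quat(c['orientation']).apply([p[0],p[1],1.]) 
    return np.array(c['position']),d/np.linalg.norm(d)
def atz(c,uv,z):
    o,d=ray(c,uv);return o+d*(z-o[2])/d[2]
def tri(rs):
    A=np.zeros((3,3));b=np.zeros(3)
    for o,d in rs:
        P=np.eye(3)-np.outer(d,d);A+=P;b+=P@o
    x=np.linalg.solve(A,b)
    return x,[np.linalg.norm((np.eye(3)-np.outer(d,d))@(x-o)) for o,d in rs]
def proj(c,p):
    Rm=R.from_quat(c['orientation']).as_matrix().T
    q=Rm@(np.array(p)-np.array(c['position']))
    return cv2.projectPoints(q.reshape(1,1,3),np.zeros(3),np.zeros(3),np.array(c['mtx']),np.array([c['k1'],0,0,0,0.]))[0][0,0]
E
python3 - <<'E'
from h import *
for n in ['scene','top','wrist']:
    im=optics.grab_frame(n);save(n+'0',im);c=optics.camera_model(n);print(n,c)
print(manip.state())
E
```

```text
pics
scene {'mtx': array([[417.35607359,   0.        , 254.05450646],
       [  0.        , 417.35607359, 192.66244733],
       [  0.        ,   0.        ,   1.        ]]), 'k1': -0.11551196343478444, 'position': array([ 0.84961683, -0.75134985,  1.08133837]), 'orientation': array([ 0.90205225,  0.21666261, -0.09081462, -0.36209359])}
top {'mtx': array([[492.32229226,   0.        , 254.37887819],
       [  0.        , 492.32229226, 195.23679142],
       [  0.        ,   0.        ,   1.        ]]), 'k1': 0.00884522120679713, 'position': array([0.18831884, 0.02504571, 1.49935534]), 'orientation': array([ 0.70801635, -0.70017478,  0.06156539, -0.0683946 ])}
wrist {'mtx': array([[305.60552641,   0.        , 253.68033348],
       [  0.        , 305.60552641, 192.56935353],
       [  0.        ,   0.        ,   1.        ]]), 'k1': -0.0627716535621174, 'position': array([ 0.30959705, -0.5734211 ,  0.37384443]), 'orientation': array([ 0.82424867, -0.55031612, -0.07441728,  0.1105819 ])}
{'t': 0.15, 'qpos': array([-1.35108960e+00,  2.45672668e-01,  1.55875928e+00,  2.24534387e-05,
        1.33868589e+00, -1.74096444e-01]), 'qd': array([-0.00024928, -0.00170209, -0.00532386, -0.00046084, -0.00117135,
       -0.00171918]), 'joint_torque': array([-7.96956865e-04, -4.29995799e+01, -3.26547682e+01, -2.00058348e-04,
        3.58088088e-03,  2.14710076e-05]), 'ee_pos': array([ 0.24932982, -0.59983986,  0.24940768]), 'tcp_rot': array([ 9.80677654e-01,  1.95629133e-01, -6.46865203e-06, -7.62641932e-04]), 'contact_force': array([0.44203993, 0.30149648, 0.17439153]), 'ft_torque': array([-0.02918386,  0.02042892, -0.01795487]), 'opening': 0.08538535168408054}
```

View pics/scene0.png

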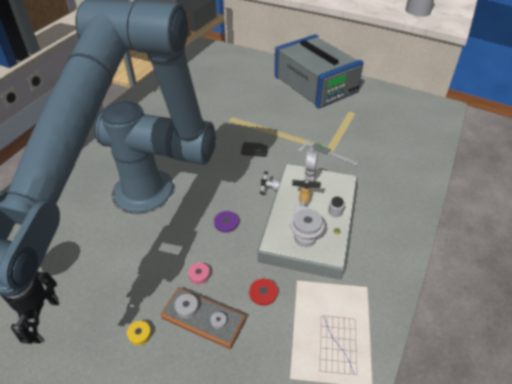

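View pics/top0.png

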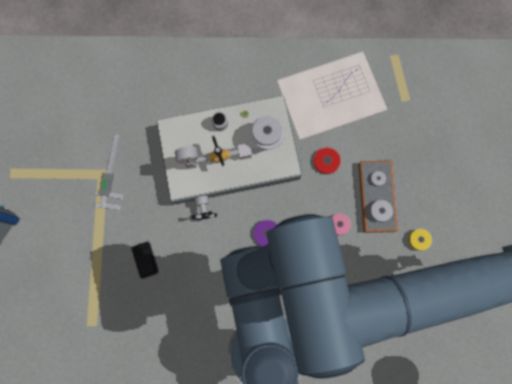

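View pics/wrist0.png

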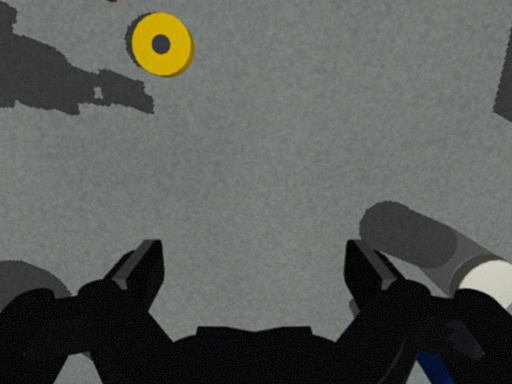

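The scene view shows the stand at (204,316), with the larger steel disc at (186,303) and the smaller at (218,320). The look-alikes are pink (199,272), yellow (139,332), purple (227,221) and red (263,291). The base weight sits on the tester plate at (308,222), and the valve is at (306,185) with the gauge at (311,160). The top view agrees: large (381,211), small (378,178), base (267,131), valve (218,150).

Run:
```python
from h import *
W=np.array([512,384])
out={}
for th in ['large_weight_center','small_weight_center','base_weight_center','plate_top','valve_axis','near_wing','gauge','tester']:
    rs=[]
    for n in ['scene','top']:
        r=spotter.tip_of(n,th)
        c=optics.camera_model(n)
        print(th,n,[(np.round(np.array(x['position'])*W,1).tolist(),round(x['score'],2)) for x in r[:5]])
print(manip.state()['t'])
for n in ['scene','top']:
    im=cv2.imread(f'pics/{n}0.png')
    if n=='top': a=cv2.resize(im[90:250,150:410],None,fx=3,fy=3,interpolation=3)
    else: a=cv2.resize(im[130:350,150:370],None,fx=2.7,fy=2.7,interpolation=3)
    cv2.imwrite(f'pics/{n}0c.png',a)
```

```text
large_weight_center scene [([136.7, 335.1], 0.86), ([197.2, 272.3], 0.68), ([186.8, 304.7], 0.6)]
large_weight_center top [([379.8, 215.8], 0.85), ([336.0, 228.8], 0.76), ([419.2, 240.9], 0.63)]
small_weight_center scene [([216.6, 321.2], 0.63)]
small_weight_center top [([371.8, 177.2], 0.66), ([267.8, 131.2], 0.52)]
base_weight_center scene [([226.4, 221.0], 0.88), ([263.9, 295.5], 0.76), ([307.0, 219.8], 0.59)]
base_weight_center top [([269.6, 130.4], 0.91), ([325.1, 156.8], 0.86), ([268.1, 233.9], 0.86), ([185.5, 152.7], 0.42)]
plate_top scene [([304.1, 222.8], 0.73), ([306.9, 216.4], 0.39)]
plate_top top [([265.3, 128.7], 0.88)]
valve_axis scene [([305.5, 181.4], 0.98)]
valve_axis top [([216.1, 153.2], 0.9), ([264.7, 132.9], 0.49)]
near_wing scene [([290.8, 182.1], 0.55)]
near_wing top [([145.1, 258.9], 0.55), ([223.1, 163.1], 0.47)]
gauge scene [([309.9, 159.1], 0.69)]
gauge top [([186.3, 153.2], 0.91)]
tester scene [([307.0, 222.4], 0.84)]
tester top [([230.3, 153.0], 0.8)]
0.95
```

```bash
sleep 1
```

```text
(no output)
```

View pics/top0c.png

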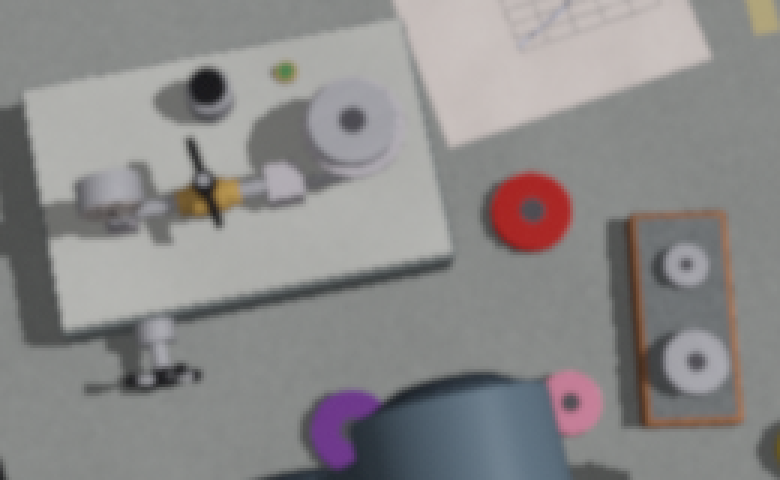

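View pics/scene0c.png

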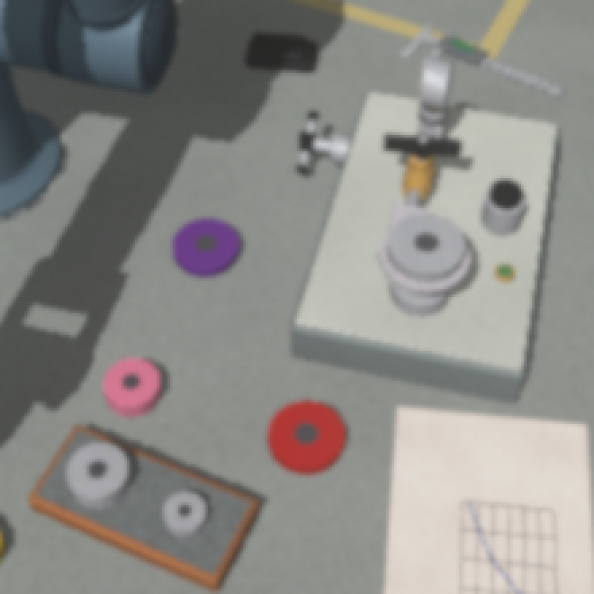

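Run:
```python
from h import *
S=optics.camera_model('scene');T=optics.camera_model('top')
t=lambda u,v:(150+u/3,90+v/3); s=lambda u,v:(150+u/2.7,130+v/2.7)
P={'large':(t(696,361),s(97,468)),'small':(t(686,265),s(185,511)),'base':(t(352,120),s(426,242)),'valve':(t(204,183),s(422,147))}
for k,(a,b) in P.items():
    x,e=tri([ray(T,a),ray(S,b)]);print(k,x.round(4),np.round(e,4), {'large':.052,'small':.044,'base':.161,'valve':.167}[k],atz(T,a,{'large':.052,'small':.044,'base':.161,'valve':.167}[k]).round(4))
for n,c in (('T',[t(24,90),t(400,20),t(452,252),t(65,328)]),):
    cs=[atz(T,p,.075)[:2] for p in c];print(np.round(cs,4), np.mean(cs,0))
    yd=(cs[0]-cs[1])+(cs[3]-cs[2]);print('y dir deg',np.degrees(np.arctan2(yd[1],yd[0]))-90)
    xd=(cs[0]-cs[3])+(cs[1]-cs[2]);print('x dir deg',np.degrees(np.arctan2(xd[1],xd[0])), np.linalg.norm(cs[0]-cs[1]),np.linalg.norm(cs[0]-cs[3]))
for p in (t(191,141),t(219,225)): print('tip',atz(T,p,.167))
```

```text
large [ 0.4168 -0.3371  0.0532] [0.0013 0.0013] 0.052 [ 0.4161 -0.3382  0.052 ]
small [ 0.5168 -0.3329  0.0422] [0.0019 0.0019] 0.044 [ 0.5149 -0.3337  0.044 ]
base [0.6269 0.0056 0.1605] [0.001 0.001] 0.161 [0.6258 0.0051 0.161 ]
valve [0.5662 0.1447 0.1523] [0.0009 0.0009] 0.167 [0.5613 0.1429 0.167 ]
[[ 0.6825  0.3355]
 [ 0.7605 -0.0443]
 [ 0.5188 -0.096 ]
 [ 0.4386  0.2836]] [0.6001128  0.11971741]
y dir deg 11.770850393061579
x dir deg 12.038002623172614 0.38777471289151255 0.24929562458353297
tip [0.60192349 0.15611321 0.167     ]
tip [0.52106151 0.12790681 0.167     ]
```

Large weight found at (0.417,-0.338) with its top at z about 0.053 (expected 0.052). Small weight is 100 mm further along +x. Base top is at z 0.1605 (expected 0.161). Tester yaw is about 12°, and the valve is about 7° open. For the large weight I considered the steel disc on the stand at top (382,210), pink (340,224), yellow (420,240) and the small steel disc (378,178). I choose the steel disc at (382,210). Next I go above it for a close look.

```bash
cat >> h.py <<'E'
def togo(p,yaw):
    s=manip.state();r=R.from_quat(s['tcp_rot'])
    tgt=R.from_euler('z',yaw,degrees=True)*R.from_euler('x',180,degrees=True)
    d=r.inv().apply(np.array(p)-s['ee_pos'])*1000
    rv=(r.inv()*tgt).as_rotvec(degrees=True)
    print('shift mm',d.round(1),'rot deg',rv.round(2),'t',round(s['t'],2),'pos',s['ee_pos'].round(4),'yaw',r.as_euler('zyx',degrees=True).round(2),'F',s['contact_force'].round(1),'op',round(s['opening'],4))
E
python3 -c "
from h import *
togo([.345,-.337,.2],2.5)"
```

```text
shift mm [ 189.3 -206.4   50.3] rot deg [ 0.   -0.   20.06] t 0.95 pos [ 0.2494 -0.6003  0.2503] yaw [-22.56   0.   180.  ] F [-0.6  0.2  0. ] op 0.0853
```

Request:
drive_tool(commands="189 -206 50 0 0 20 100;189 -206 50 0 0 20 100;189 -206 50 0 0 20 100;189 -206 50 0 0 20 100;189 -206 50 0 0 20 100;189 -206 50 0 0 20 100;189 -206 50 0 0 20 100;189 -206 50 0 0 20 100")

```text
t: 1.75
ee_pos: [0.3452, -0.3373, 0.2006]
tcp_rot: [1.0, 0.023, 0.0, 0.0]
contact_force: [-0.2, -0.4, 0.3]
opening: 0.0853
```

```bash
cat > look.py <<'E'
import sys
from h import *
tag=sys.argv[1]
im0=None
c=optics.camera_model('wrist');im=optics.grab_frame('wrist');save(tag,im)
json.dump({k:np.array(v).tolist() for k,v in c.items()},open(f'pics/{tag}.json','w'))
for th in sys.argv[2:]:
    r=spotter.tip_of('wrist',th);print(th,[(np.round(np.array(x['position'])*[512,384],1).tolist(),round(x['score'],2)) for x in r[:4]])
togo([0.4165,-.3375,.12],2.5)
E
python3 look.py w1 large_weight_center small_weight_center
```

```text
large_weight_center [([252.4, 102.9], 0.83), ([134.6, 139.2], 0.78), ([362.6, 191.2], 0.68)]
small_weight_center []
shift mm [71.6  1.7 81. ] rot deg [ 0.07 -0.03 -0.01] t 1.9 pos [ 0.3448 -0.3388  0.2009] yaw [-2.4900e+00  3.0000e-02  1.7994e+02] F [ 1.1  0.7 -0.1] op 0.0852
```

View pics/w1.png

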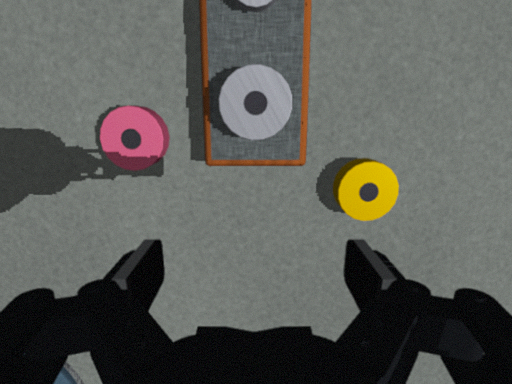

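The steel disc on the stand is at (256,102) and clearly separate from pink (134,138) and yellow (369,190). I'll take a second, lower view.

Request:
drive_tool(commands="30 2 60 0 0 0 100;30 2 60 0 0 0 100;30 2 60 0 0 0 100")

```text
t: 2.2
ee_pos: [0.3741, -0.3377, 0.1377]
tcp_rot: [1.0, 0.022, -0.002, -0.002]
contact_force: [-0.2, -0.6, -0.1]
opening: 0.0853
```

```bash
python3 look.py w2 large_weight_center
cat > disc.py <<'E'
from h import *
def disc(tag,guess,rmin,rmax,lo=120):
    im=cv2.imread(f'pics/{tag}.png');c=json.load(open(f'pics/{tag}.json'))
    g=cv2.cvtColor(im,cv2.COLOR_BGR2GRAY);hsv=cv2.cvtColor(im,cv2.COLOR_BGR2HSV)
    m=((g>lo)&(hsv[...,1]<40)).astype(np.uint8)
    cs,_=cv2.findContours(m,cv2.RETR_EXTERNAL,cv2.CHAIN_APPROX_NONE)
    for k in cs:
        if len(k)<40: continue
        e=cv2.fitEllipse(k)
        if np.hypot(*(np.array(e[0])-guess))<40: print(tag,np.round(e[0],1),np.round(e[1],1))
    return c
E
python3 - <<'E'
from disc import *
disc('w1',(256,102),0,0);disc('w2',(256,80),0,0)
E
```

```text
large_weight_center [([254.7, 144.1], 0.85), ([385.5, 238.2], 0.72), ([109.0, 177.6], 0.64)]
shift mm [41.7  0.1 20.8] rot deg [ 0.02 -0.    0.01] t 2.3 pos [ 0.3748 -0.3392  0.1408] yaw [ -2.51   0.   179.98] F [ 0.8 -0.1  0.7] op 0.0853
w1 [255.5 101.6] [72.  74.6]
```

View pics/w2.png

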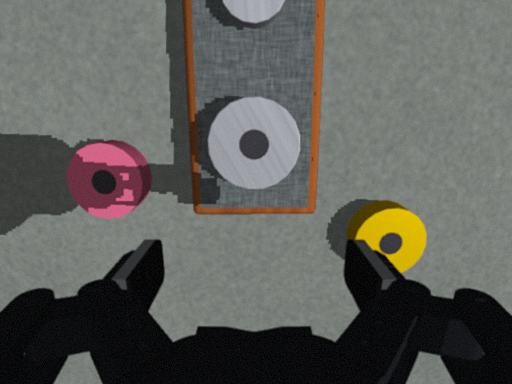

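Run:
```python
from disc import *
a=disc('w1',(256,102),0,0);b=disc('w2',(254,143),0,0);
pa=(255.5,101.6);pb=(254.3,142.8)
print(a['position'],b['position'])
print(tri([ray(a,pa),ray(b,pb)]))
print(atz(a,pa,.052),atz(b,pb,.052))
T=optics.camera_model('top')
print(tri([ray(a,pa),ray(b,pb),ray(T,(382,210.3))]))
for p in ((391,243),(104,181)): print('yellow/pink',atz(b,p,.024))
for p in ((200,212),(316,212)): print('stand corner',atz(b,p,.028))
for y in(-.3375+.0425,-.3375-.0425): print(proj(b,[.374,y,.14]))
s=manip.state();print(s['ee_pos'])
```

```text
w1 [255.5 101.6] [72.  74.6]
w2 [254.1 142.5] [91.3 91.7]
[0.4104597994348351, -0.333252137885436, 0.32499433630560454] [0.4398144943337161, -0.33446321185520217, 0.2619372231037542]
(array([ 0.41694806, -0.33488657,  0.05245348]), [np.float64(7.991019489721383e-05), np.float64(7.991019489726003e-05)])
[ 0.41696084 -0.33480927  0.052     ] [ 0.41689653 -0.33496755  0.052     ]
(array([ 0.41652201, -0.33548852,  0.05788676]), [np.float64(0.0007728508145282834), np.float64(0.0011438906268380089), np.float64(0.0018077006007365423)])
yellow/pink [ 0.33427378 -0.45598055  0.024     ]
yellow/pink [ 0.37817733 -0.21416143  0.024     ]
stand corner [ 0.35668844 -0.2934816   0.028     ]
stand corner [ 0.36091451 -0.3874209   0.028     ]
[159.84891291 257.91438829]
[350.10184681 265.72784334]
[ 0.37478911 -0.33917604  0.14078299]
```

Request:
drive_tool(commands="42 0 20 0 0 0 100;42 0 50 0 0 0 100;42 0 70 0 0 0 100;42 0 80 0 0 0 100;42 0 86 0 0 0 100;42 0 90 0 0 0 100;42 0 90 0 0 0 100")

```text
t: 3.0
ee_pos: [0.4171, -0.3369, 0.051]
tcp_rot: [1.0, 0.022, 0.0, 0.001]
contact_force: [-0.2, 0.4, -0.1]
opening: 0.0854
```

```bash
python3 look.py w3
```

```text
shift mm [ -0.7   0.6 -68.8] rot deg [ 0.08 -0.06  0.04] t 3.05 pos [ 0.4172 -0.337   0.0512] yaw [-2.5400e+00  6.0000e-02  1.7993e+02] F [-1.1  0.  -0. ] op 0.0853
```

View pics/w3.png

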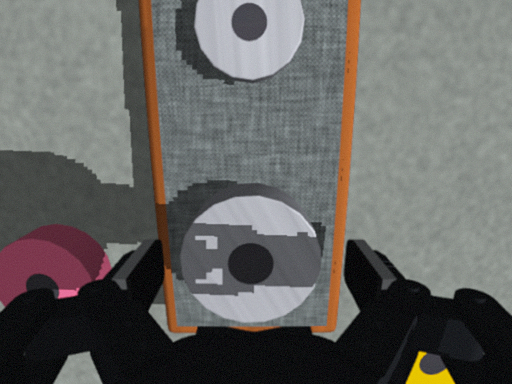

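Request:
drive_tool(commands="0 -1 0 0 0 0 60;0 -1 0 0 0 0 0;0 -1 0 0 0 0 0;0 -1 0 0 0 0 0;0 -1 0 0 0 0 0;0 -1 0 0 0 0 0;0 -1 0 0 0 0 0")

```text
t: 3.75
ee_pos: [0.4173, -0.3356, 0.0516]
tcp_rot: [1.0, 0.022, 0.0, 0.0]
contact_force: [-1.3, 1.4, 6.4]
opening: 0.0618
```

```bash
python3 look.py w4
```

```text
shift mm [ -0.9   1.9 -68.4] rot deg [ 0.04 -0.03  0.07] t 3.8 pos [ 0.4173 -0.3356  0.0516] yaw [-2.5700e+00  4.0000e-02  1.7996e+02] F [-1.6  1.3  5.8] op 0.0618
```

View pics/w4.png

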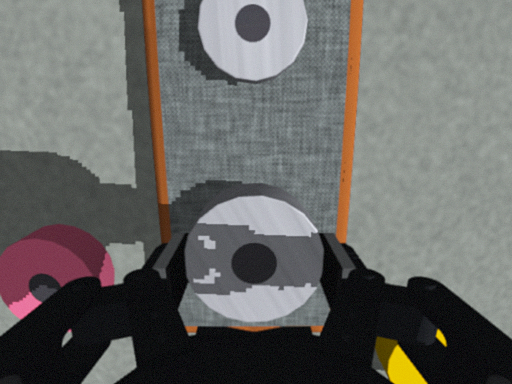

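Request:
drive_tool(commands="0 0 -5 0 0 0 0;0 0 -15 0 0 0 0;0 0 -40 0 0 0 0;0 0 -80 0 0 0 0;0 0 -130 0 0 0 0;0 0 -180 0 0 0 0;0 0 -180 0 0 0 0")

```text
t: 4.5
ee_pos: [0.4196, -0.3385, 0.2394]
tcp_rot: [1.0, 0.022, 0.005, 0.006]
contact_force: [1.2, -0.9, -5.0]
opening: 0.062
```

```bash
python3 look.py w5
python3 - <<'E'
from disc import *
c=disc('w5',(254,259),0,0,90)
togo([.6255,.0040,.30],12)
E
```

```text
shift mm [ -2.4  -0.3 115. ] rot deg [ 0.42 -0.31  0.07] t 4.55 pos [ 0.4182 -0.3369  0.235 ] yaw [ -2.57   0.32 179.6 ] F [-0.5  0.1 -6. ] op 0.062
shift mm [ 222.7 -330.7  -66.2] rot deg [ 0.44 -0.27 -9.43] t 4.55 pos [ 0.4182 -0.3369  0.235 ] yaw [ -2.57   0.32 179.6 ] F [-0.5  0.1 -6. ] op 0.062
```

View pics/w5.png

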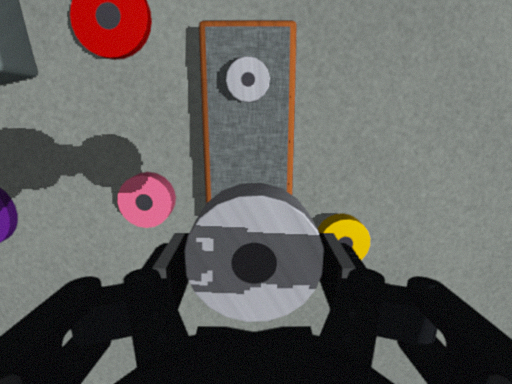

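Run:
```python
from disc import *
c=json.load(open('pics/w4.json'));s=manip.state()
print(atz(c,(254.5,261.5),.052), 'w4 tcp .4173 -.3356')
togo([.527,-.017,.29],12)
```

```text
[ 0.4165741  -0.33508669  0.052     ] w4 tcp .4173 -.3356
shift mm [ 123.3 -314.2  -56.7] rot deg [ 0.44 -0.27 -9.43] t 4.55 pos [ 0.4182 -0.3369  0.235 ] yaw [ -2.57   0.32 179.6 ] F [-0.5  0.1 -6. ] op 0.062
```

Request:
drive_tool(commands="20 -50 -10 0 0 -1.5 0;40 -100 -20 0 0 -3 0;60 -145 -30 0 0 -4.5 0;80 -190 -40 0 0 -6 0;98 -235 -50 0 0 -7.5 0;112 -280 -57 0 0 -9 0;122 -308 -60 0 0 -9.5 0;123 -314 -60 0 0 -9.5 0")

```text
t: 5.35
ee_pos: [0.5251, -0.0122, 0.2882]
tcp_rot: [0.994, 0.108, -0.002, -0.001]
contact_force: [-0.1, -0.7, -7.2]
opening: 0.0615
```

```bash
python3 look.py w6 base_weight_center plate_top valve_axis
```

```text
base_weight_center [([256.0, 60.7], 0.94), ([386.4, 147.7], 0.72)]
plate_top []
valve_axis [([167.2, 78.3], 0.71)]
shift mm [-172.1  291.5  168.6] rot deg [-0.04  0.2   9.53] t 5.55 pos [ 0.5247 -0.0166  0.2883] yaw [ -12.03   -0.21 -179.98] F [ 0.  -0.7 -5. ] op 0.0619
```

View pics/w6.png

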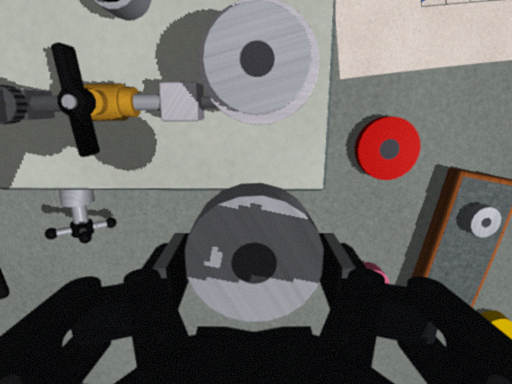

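The base disc's top centre is at about (257,58) and the valve at about (69,100). I'll fit both circles, disc and plate, in a zoom.

Run:
```python
from disc import *
im=cv2.imread('pics/w6.png');cv2.imwrite('pics/w6c.png',cv2.resize(im[0:160,20:340],None,fx=2.5,fy=2.5,interpolation=2))
c=json.load(open('pics/w6.json'))
print('base hole',atz(c,(257,58.5),.161),'valve',atz(c,(69,101),.167))
T=optics.camera_model('top');S=optics.camera_model('scene')
print(tri([ray(c,(257,58.5)),ray(T,(267.3,130)),ray(S,(307.8,219.6))]))
```

```text
base hole [0.62630246 0.00882824 0.161     ] valve [0.56503353 0.1479052  0.167     ]
(array([0.62678871, 0.00713277, 0.15926004]), [np.float64(0.0017529374274490737), np.float64(0.00204451866201743), np.float64(0.0006596590963077317)])
```

View pics/w6c.png

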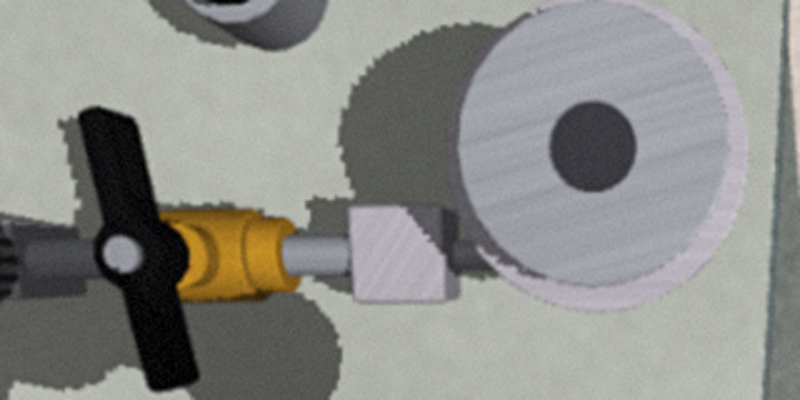

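Run:
```python
from disc import *
c=json.load(open('pics/w6.json'))
b=atz(c,(20+593/2.5,146/2.5),.161)
# predict outlines
for name,z,r,ctr in(('base',.161,.042,b),('plate',.145,.050,b)):
    pts=np.array([proj(c,[ctr[0]+r*np.cos(t),ctr[1]+r*np.sin(t),z]) for t in np.linspace(0,6.283,200)])
    q=(pts-[20,0])*2.5
    print(name,'L',q[:,0].min().round(),'R',q[:,0].max().round(),'top',q[:,1].min().round(),'bot',q[:,1].max().round())
print(b); s=manip.state();print(s['ee_pos'],optics.camera_model('wrist')['position'],c['position'])
```

```text
base L 457.0 R 729.0 top -2.0 bot 285.0
plate L 440.0 R 745.0 top -12.0 bot 308.0
[0.62640655 0.00869362 0.161     ]
[ 0.52470041 -0.01659304  0.28831633] [ 0.5890392  -0.00178718  0.41248424] [0.589391232820093, 0.002727842441239658, 0.4123980619303031]
```

Base and plate are concentric to about 1 mm. The arm was still settling in that picture, so I'll re-measure with it at rest.

```bash
python3 look.py w7
python3 - <<'E'
from disc import *
for lo in (110,90,70,55): 
    for t in('w7',): c=disc(t,(257,58),0,0,lo)
im=cv2.imread('pics/w7.png');cv2.imwrite('pics/w7c.png',cv2.resize(im[0:160,180:340],None,fx=4,fy=4,interpolation=2))
E
```

```text
shift mm [-172.1  291.2  169. ] rot deg [-0.04  0.16  9.48] t 5.6 pos [ 0.5249 -0.017   0.2887] yaw [-1.1980e+01 -1.6000e-01 -1.7999e+02] F [-0.5 -0.7 -4.4] op 0.062
```

View pics/w7c.png

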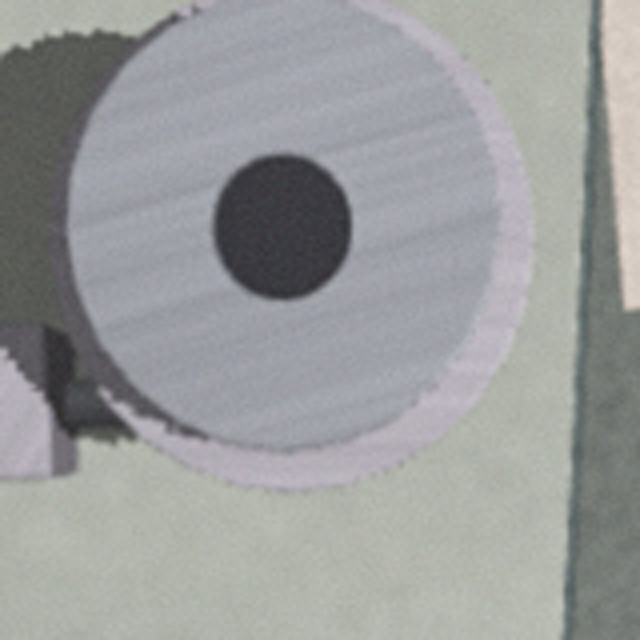

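Run:
```python
from disc import *
c=json.load(open('pics/w7.json'))
b=atz(c,(250.75,56.75),.161)
print(b)
for z,r in((.161,.042),(.145,.050)):
    pts=np.array([proj(c,[b[0]+r*np.cos(t),b[1]+r*np.sin(t),z]) for t in np.linspace(0,6.283,200)])
    q=(pts-[180,0])*4
    print('L',q[:,0].min().round(),'R',q[:,0].max().round(),'bot',q[:,1].max().round())
# held weight top at tcp z+? solve plane through tcp height +1.5mm
s=manip.state()
print('held', atz(c,(254.5,262.3),s['ee_pos'][2]+.001), s['ee_pos'], c['position'])
togo([b[0]+.0002,b[1],.23],12)
```

```text
[0.62620103 0.00859614 0.161     ]
L 65.0 R 501.0 bot 450.0
L 40.0 R 527.0 bot 487.0
held [ 0.52411533 -0.01587279  0.28973878] [ 0.52486747 -0.01697144  0.28873878] [0.5890391994014056, -0.0017871832564647439, 0.4124842371383557]
shift mm [104.8  -3.9  58.5] rot deg [-0.05  0.16 -0.02] t 5.6 pos [ 0.5249 -0.017   0.2887] yaw [-1.1980e+01 -1.6000e-01 -1.7999e+02] F [-0.5 -0.7 -4.4] op 0.062
```

Run:
```python
import cv2
im=cv2.imread('pics/w7.png');cv2.imwrite('pics/w7d.png',cv2.resize(im[170:330,170:340],None,fx=3.5,fy=3.5,interpolation=2))
```

```text
(no output)
```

View pics/w7d.png

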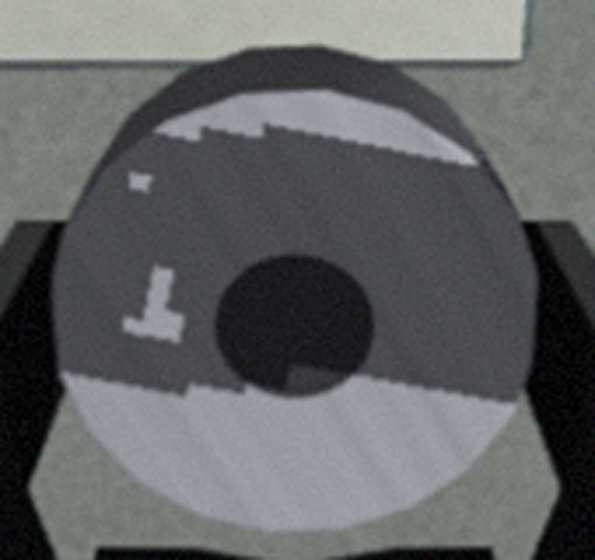

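Request:
drive_tool(commands="30 -1 5 0 0 0 0;70 -2 20 0 0 0 0;95 -2 40 0 0 0 0;105 -2.5 60 0 0 0 0;105 -2.5 73 0 0 0 0;105 -2.5 73 0 0 0 0;105 -2.5 73 0 0 0 0")

```text
t: 6.3
ee_pos: [0.6274, 0.0074, 0.2174]
tcp_rot: [0.995, 0.104, -0.0, 0.0]
contact_force: [-0.0, -0.9, -5.3]
opening: 0.0616
```

```bash
python3 look.py w8
python3 - <<'E'
import cv2
im=cv2.imread('pics/w8.png');cv2.imwrite('pics/w8d.png',cv2.resize(im[150:340,150:360],None,fx=3.5,fy=3.1,interpolation=2)[:, :])
from h import *
im=optics.grab_frame('scene');save('s8',im);save('s8c',cv2.resize(im[130:280,220:380],None,fx=4,fy=4,interpolation=2))
E
```

```text
shift mm [-278.7  293.5   98.3] rot deg [ 0.03 -0.08  9.51] t 6.35 pos [0.6279 0.0075 0.2185] yaw [-1.2010e+01  9.0000e-02  1.7998e+02] F [ 0.2  0.2 -5.6] op 0.0617
```

View pics/w8.png

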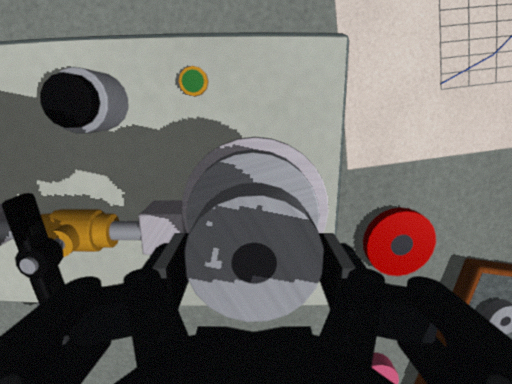

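View pics/s8c.png

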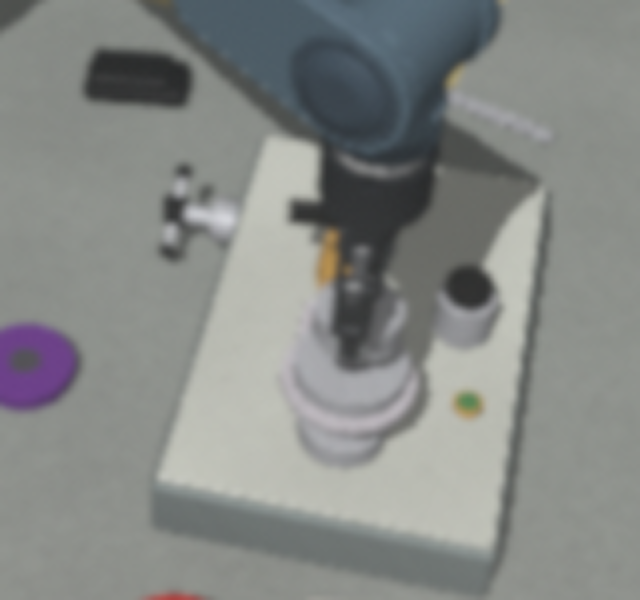

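Run:
```python
from disc import *
im=cv2.imread('pics/w8.png');cv2.imwrite('pics/w8c.png',cv2.resize(im[125:335,165:345],None,fx=4,fy=2.8,interpolation=2))
im2=cv2.resize(im[125:260,165:345],None,fx=4,fy=4,interpolation=2)
c=json.load(open('pics/w8.json'));s=manip.state()
h=atz(c,(254.3,262.9),s['ee_pos'][2]+.001);print('held',h,s['ee_pos'],c['position'])
for z,r,col in((.161,.042,(0,0,255)),(.145,.050,(0,255,0)),):
    pts=np.array([proj(c,[h[0]+r*np.cos(t),h[1]+r*np.sin(t),z]) for t in np.linspace(0,6.283,200)])
    q=((pts-[165,125])*4).astype(np.int32);cv2.polylines(im2,[q.reshape(-1,1,2)],True,col,1)
cv2.imwrite('pics/w8c.png',im2)
```

```text
held [0.62706628 0.0083004  0.21998477] [0.62815821 0.00766584 0.21898477] [0.6913272044940388, 0.022232691581094997, 0.34179718823146044]
```

View pics/w8c.png

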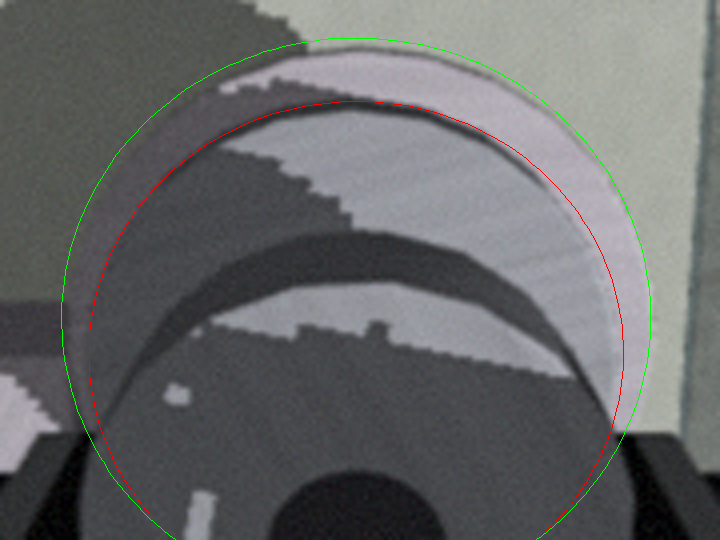

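Projected with the held weight's position, the base sits about 1 mm nearer the robot and 0.5 mm to the left. I'll correct for that and lower in small steps.

Request:
drive_tool(commands="-1 -0.5 10 0 0 0 0;-1 -0.5 20 0 0 0 0;-1 -0.5 26 0 0 0 0;-1 -0.5 29 0 0 0 0;-1 -0.5 30 0 0 0 0;-1 -0.5 30 0 0 0 0")

```text
t: 7.0
ee_pos: [0.6268, 0.0086, 0.1872]
tcp_rot: [0.994, 0.105, -0.0, -0.0]
contact_force: [-0.2, -0.2, -5.8]
opening: 0.0617
```

```bash
python3 look.py w9
python3 - <<'E'
from disc import *
im=cv2.imread('pics/w9.png')
im2=cv2.resize(im[125:260,165:345],None,fx=4,fy=4,interpolation=2)
c=json.load(open('pics/w9.json'));s=manip.state()
h=atz(c,(254.3,262.9),s['ee_pos'][2]+.001);print('held',h,s['ee_pos'],c['position'])
for z,r,col in((.161,.042,(0,0,255)),(.145,.050,(0,255,0)),):
    pts=np.array([proj(c,[h[0]+r*np.cos(t),h[1]+r*np.sin(t),z]) for t in np.linspace(0,6.283,200)])
    q=((pts-[165,125])*4).astype(np.int32);cv2.polylines(im2,[q.reshape(-1,1,2)],True,col,1)
cv2.imwrite('pics/w9c.png',im2)
E
```

```text
shift mm [-278.2  294.4   67.5] rot deg [ 0.01 -0.02  9.56] t 7.05 pos [0.627  0.0086 0.1875] yaw [-1.206e+01  2.000e-02  1.800e+02] F [ 0.1  0.3 -5.5] op 0.0618
held [0.62590443 0.00932395 0.18853064] [0.62699989 0.00855071 0.18753064] [0.6907515762715787, 0.023475178729999494, 0.3116209654184316]
```

View pics/w9c.png

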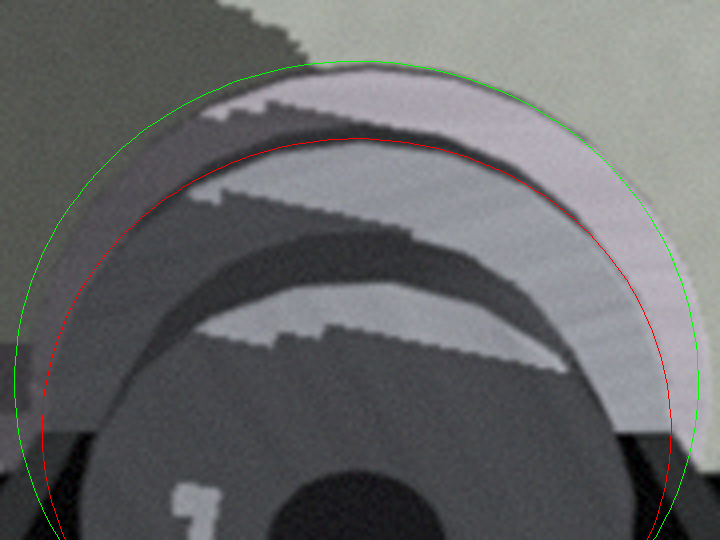

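Run:
```python
from disc import *
im=cv2.imread('pics/w9.png')
g=cv2.cvtColor(im,cv2.COLOR_BGR2GRAY)
g=cv2.createCLAHE(6,(6,6)).apply(g)
im2=cv2.cvtColor(cv2.resize(g[135:245,160:350],None,fx=4,fy=4,interpolation=2),cv2.COLOR_GRAY2BGR)
cv2.imwrite('pics/w9e.png',im2)
for r in (200,210,220,228): 
    a=im[r-1:r+2].mean(0).round().astype(int)
    print(r,'L',[tuple(x) for x in a[168:200]][::1]); print('R',[tuple(x) for x in a[318:345]])
```

```text
200 L [(np.int64(81), np.int64(86), np.int64(84)), (np.int64(81), np.int64(87), np.int64(82)), (np.int64(82), np.int64(86), np.int64(83)), (np.int64(83), np.int64(86), np.int64(84)), (np.int64(80), np.int64(85), np.int64(83)), (np.int64(81), np.int64(84), np.int64(82)), (np.int64(77), np.int64(82), np.int64(81)), (np.int64(77), np.int64(79), np.int64(79)), (np.int64(77), np.int64(74), np.int64(76)), (np.int64(83), np.int64(77), np.int64(79)), (np.int64(85), np.int64(81), np.int64(84)), (np.int64(86), np.int64(81), np.int64(84)), (np.int64(87), np.int64(83), np.int64(84)), (np.int64(84), np.int64(83), np.int64(83)), (np.int64(86), np.int64(83), np.int64(84)), (np.int64(82), np.int64(76), np.int64(81)), (np.int64(80), np.int64(75), np.int64(76)), (np.int64(74), np.int64(71), np.int64(70)), (np.int64(71), np.int64(67), np.int64(66)), (np.int64(73), np.int64(70), np.int64(69)), (np.int64(74), np.int64(72), np.int64(71)), (np.int64(72), np.int64(68), np.int64(67)), (np.int64(75), np.int64(70), np.int64(71)), (np.int64(73), np.int64(69), np.int64(69)), (np.int64(73), np.int64(69), np.int64
[... 8947 characters left out ...]
int64(161), np.int64(155), np.int64(152)), (np.int64(170), np.int64(162), np.int64(161)), (np.int64(179), np.int64(171), np.int64(170)), (np.int64(180), np.int64(171), np.int64(175)), (np.int64(179), np.int64(170), np.int64(174)), (np.int64(179), np.int64(170), np.int64(173)), (np.int64(176), np.int64(168), np.int64(172)), (np.int64(178), np.int64(169), np.int64(173)), (np.int64(179), np.int64(171), np.int64(174)), (np.int64(178), np.int64(169), np.int64(172)), (np.int64(180), np.int64(170), np.int64(176)), (np.int64(180), np.int64(175), np.int64(178)), (np.int64(178), np.int64(178), np.int64(179)), (np.int64(165), np.int64(173), np.int64(169)), (np.int64(160), np.int64(169), np.int64(166))]
```

View pics/w9e.png

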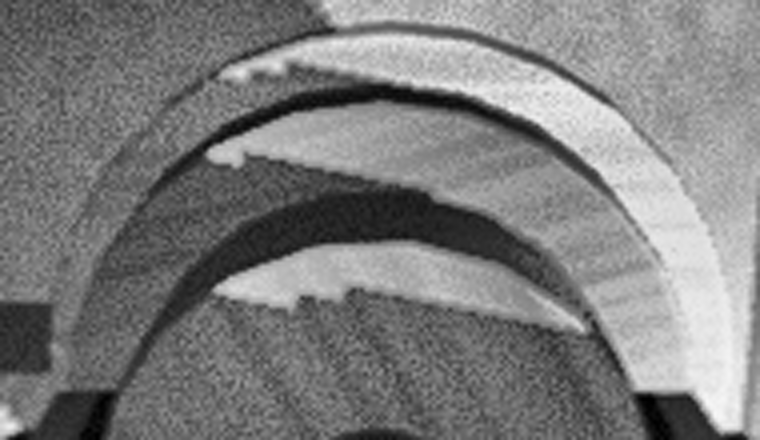

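The held weight is within about 0.7 mm of the base's centre. I'll apply a small correction and go down gently.

Request:
drive_tool(commands="-0.7 0.5 0.5 0 0 0 0;-0.7 0.5 1 0 0 0 0;-0.7 0.5 1.5 0 0 0 0;-0.7 0.5 2 0 0 0 0;-0.7 0.5 2 0 0 0 0")

```text
t: 7.55
ee_pos: [0.6262, 0.0079, 0.1852]
tcp_rot: [0.994, 0.105, -0.0, -0.0]
contact_force: [0.2, 0.7, -5.7]
opening: 0.0616
```

Request:
drive_tool(commands="0 0 0.4 0 0 0 0;0 0 0.7 0 0 0 0;0 0 1 0 0 0 0;0 0 1 0 0 0 0")

```text
t: 7.95
ee_pos: [0.6263, 0.0079, 0.1847]
tcp_rot: [0.994, 0.105, 0.0, 0.0]
contact_force: [-1.1, -0.0, -2.1]
opening: 0.0616
```

Request:
drive_tool(commands="0 0 0.3 0 0 0 0;0 0 0.5 0 0 0 0;0 0 0.5 0 0 0 0")

```text
t: 8.25
ee_pos: [0.6264, 0.0079, 0.1847]
tcp_rot: [0.994, 0.105, 0.0, 0.0]
contact_force: [-3.8, 0.4, 2.4]
opening: 0.0617
```

Request:
drive_tool(commands="0 0 0 0 0 0 76;0 0 0 0 0 0 78;0 0 0 0 0 0 82;0 0 0 0 0 0 90;0 0 0 0 0 0 100;0 0 0 0 0 0 100;0 0 0 0 0 0 100")

```text
t: 8.95
ee_pos: [0.6262, 0.0079, 0.1838]
tcp_rot: [0.994, 0.105, 0.0, 0.0]
contact_force: [0.9, -0.1, -0.1]
opening: 0.0854
```

```bash
python3 look.py w10
```

```text
shift mm [-277.3  294.    63.8] rot deg [-0.   -0.    9.56] t 9.0 pos [0.6262 0.0079 0.1838] yaw [ -12.06    0.   -180.  ] F [-0.5  0.2  0.2] op 0.0856
```

View pics/w10.png

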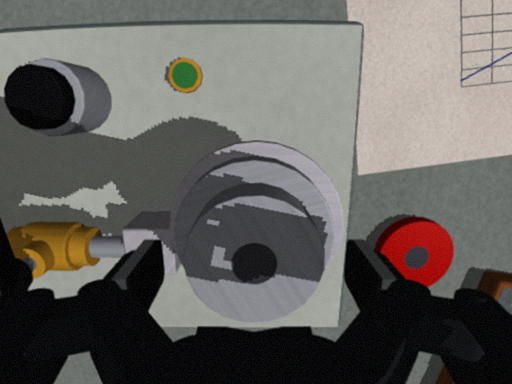

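Released. I'll go straight up, then back off to check.

Request:
drive_tool(commands="0 0 -5 0 0 0 100;0 0 -15 0 0 0 100;0 0 -40 0 0 0 100;0 0 -80 0 0 0 100;-20 0 -110 0 0 0 100;-60 0 -116 0 0 0 100;-75 0 -116 0 0 0 100;-75 0 -116 0 0 0 100")

```text
t: 9.8
ee_pos: [0.552, -0.0079, 0.3015]
tcp_rot: [0.994, 0.105, 0.001, 0.0]
contact_force: [0.2, 0.0, -0.1]
opening: 0.0854
```

Request:
drive_tool(commands="0 0 0 0 0 0 0;0 0 0 0 0 0 0")

```text
t: 10.0
ee_pos: [0.5535, -0.0076, 0.2999]
tcp_rot: [0.994, 0.105, 0.0, -0.0]
contact_force: [-0.0, -0.2, -0.8]
opening: 0.0592
```

```bash
python3 look.py w11 near_wing valve_axis
python3 - <<'E'
from h import *
im=cv2.imread('pics/w11.png');cv2.imwrite('pics/w11c.png',cv2.resize(im[0:200,30:350],None,fx=2.5,fy=2.5,interpolation=2))
E
```

```text
near_wing [([96.9, 175.3], 0.56)]
valve_axis [([83.1, 137.2], 0.85), ([468.0, 232.6], 0.16)]
shift mm [-202.7  294.   179.5] rot deg [-0.02  0.04  9.58] t 10.15 pos [ 0.5533 -0.0076  0.2995] yaw [-1.2080e+01 -4.0000e-02 -1.7999e+02] F [0.  0.1 0.5] op 0.0361
```

View pics/w11c.png

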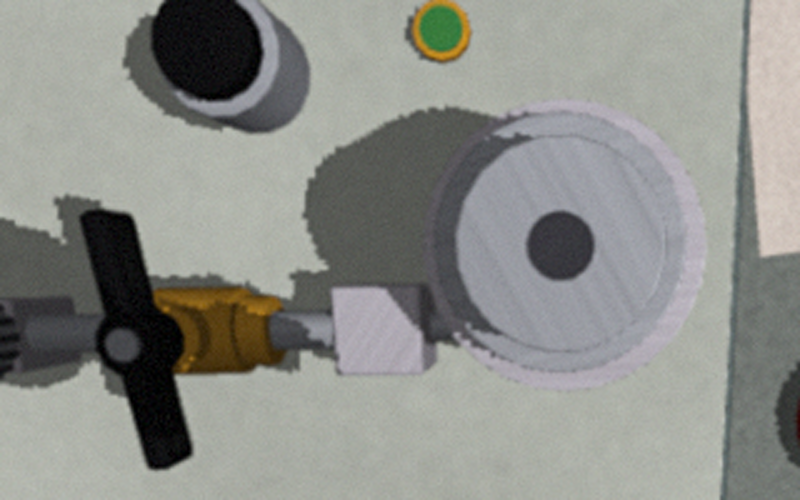

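Run:
```python
from h import *
c=json.load(open('pics/w11.json'))
f=lambda u,v:(30+u/2.5,v/2.5)
h=atz(c,f(560,245),.185);print(h)
im=cv2.resize(cv2.imread('pics/w11.png')[20:180,180:330],None,fx=5,fy=5*.75,interpolation=2)
im=cv2.resize(cv2.imread('pics/w11.png')[30:165,190:325],None,fx=4.4,fy=4.4,interpolation=2)
for z,r,col in((.185,.032,(255,0,0)),(.161,.042,(0,0,255)),(.145,.050,(0,255,0))):
    pts=np.array([proj(c,[h[0]+r*np.cos(t),h[1]+r*np.sin(t),z]) for t in np.linspace(0,6.283,200)])
    q=((pts-[190,30])*4.4).astype(np.int32);cv2.polylines(im,[q.reshape(-1,1,2)],True,col,1)
cv2.imwrite('pics/w11d.png',im)
ax=atz(c,f(122,345),.167);t1=atz(c,f(105,212),.167);t2=atz(c,f(168,467),.167)
print('axis',ax,'tips',t1,t2,np.linalg.norm(t1-t2),'mid',(t1+t2)/2,'ang',np.degrees(np.arctan2(*(t1-t2)[1::-1])))
```

```text
[0.62549258 0.00862855 0.185     ]
axis [0.56449628 0.1480923  0.167     ] tips [0.60697011 0.15723024 0.167     ] [0.52477804 0.12872088 0.167     ] 0.08699608206621047 mid [0.56587408 0.14297556 0.167     ] ang 19.129747470569992
```

View pics/w11d.png

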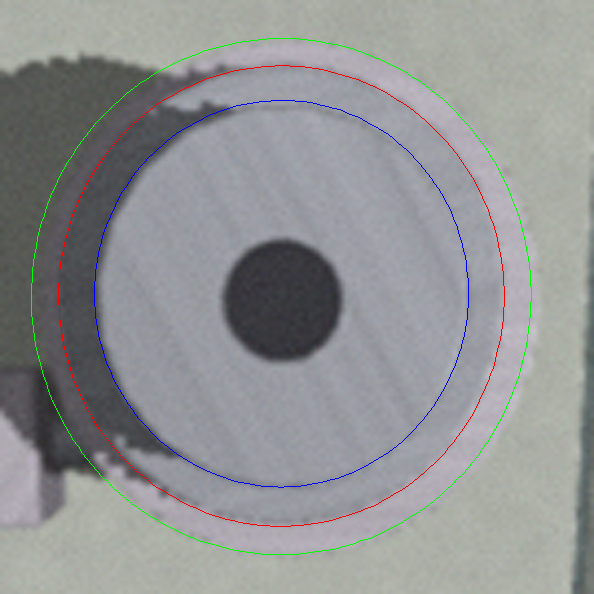

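Both the top weight and the base are concentric to about 1 mm. The plate is about 1.3 mm further right, which is fine. On to the valve: wing angle 19.1° in the world frame, axis at about (0.5655,0.145). I'll hover on the gauge side of the near wing with the fingers shut.

Run:
```python
from h import *
togo([.5244,.160,.26],19)
```

```text
shift mm [   6.8 -170.    39.5] rot deg [-0.02  0.03 -6.92] t 10.15 pos [ 0.5533 -0.0076  0.2995] yaw [-1.2080e+01 -4.0000e-02 -1.7999e+02] F [0.  0.1 0.5] op 0.0361
```

Request:
drive_tool(commands="2 -45 0 0 0 -2 0;4 -90 0 0 0 -4 0;6 -135 10 0 0 -6 0;7 -165 30 0 0 -7 0;7 -170 40 0 0 -7 0;7 -170 40 0 0 -7 0;7 -170 40 0 0 -7 0")

```text
t: 10.85
ee_pos: [0.5247, 0.1593, 0.26]
tcp_rot: [0.986, 0.165, -0.0, 0.0]
contact_force: [0.2, -0.3, 0.7]
opening: -0.0003
```

```bash
python3 look.py w12
python3 - <<'E'
from h import *
im=optics.grab_frame('scene');save('s12c',cv2.resize(im[110:260,220:380],None,fx=4,fy=4,interpolation=2))
E
```

```text
shift mm [-264.3  434.2  140.5] rot deg [ 0.02 -0.06 16.48] t 10.9 pos [0.525  0.159  0.2605] yaw [-1.8980e+01  7.0000e-02  1.7999e+02] F [-0.7  0.1  0. ] op 0.0002
```

View pics/w12.png

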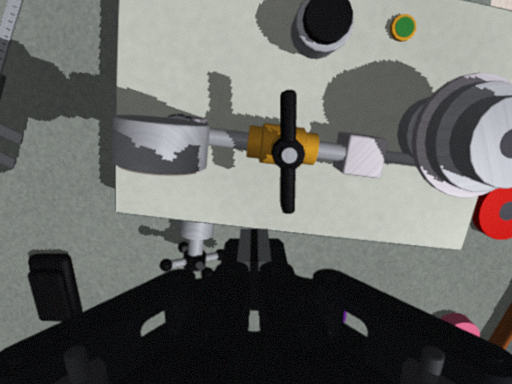

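View pics/s12c.png

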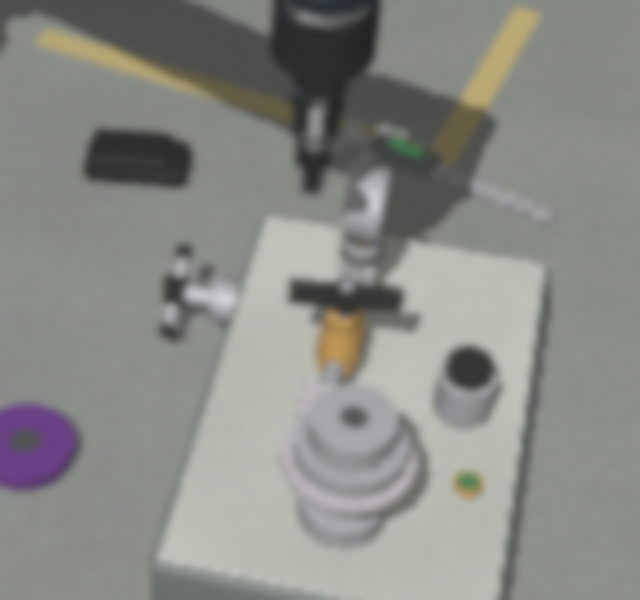

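Run:
```python
from h import *
c=json.load(open('pics/w12.json'))
t1=atz(c,(289,93),.167);t2=atz(c,(288.3,212),.167)
print(t1,t2,(t1+t2)/2,np.linalg.norm(t1-t2),np.degrees(np.arctan2(*(t1-t2)[1::-1])))
a=(t1+t2)/2
g=[atz(c,p,.177) for p in((209,150),)];print('gauge right edge',g)
r=R.from_quat(manip.state()['tcp_rot']);
print('tool-frame axis rel TCP',r.inv().apply(a-manip.state()['ee_pos'])*1000, 'gauge edge',r.inv().apply(g[0]-manip.state()['ee_pos'])*1000)
a=np.array([.5655,.145,.156]);print(r.inv().apply(a-manip.state()['ee_pos'])*1000)
```

```text
[0.60448835 0.16261423 0.167     ] [0.52423485 0.13295085 0.167     ] [0.5643616  0.14778254 0.167     ] 0.08556015339600946 20.28537189891477
gauge right edge [array([0.55116552, 0.2018381 , 0.177     ])]
tool-frame axis rel TCP [33.31491268 23.22870272 93.86387037] gauge edge [ 38.41881279 -32.175021    83.83801512]
[ 33.46979999  26.22343752 104.86596444]
```

Request:
drive_tool(commands="0 -5 20 0 0 0 0;0 -5 45 0 0 0 0;0 -5 65 0 0 0 0;0 -5 80 0 0 0 0;0 -5 88 0 0 0 0;0 -5 88 0 0 0 0")

```text
t: 11.55
ee_pos: [0.5224, 0.1642, 0.1712]
tcp_rot: [0.986, 0.165, -0.001, -0.0]
contact_force: [-0.7, -0.6, -0.3]
opening: 0.0003
```

```bash
python3 look.py w13
python3 - <<'E'
from h import *
im=optics.grab_frame('scene');save('s13c',cv2.resize(im[110:260,220:380],None,fx=4,fy=4,interpolation=2))
E
```

```text
shift mm [-264.3  439.8   52.1] rot deg [ 0.   -0.02 16.53] t 11.6 pos [0.5229 0.1644 0.1721] yaw [-1.903e+01  2.000e-02 -1.800e+02] F [0.2 0.9 0.5] op -0.0003
```

View pics/w13.png

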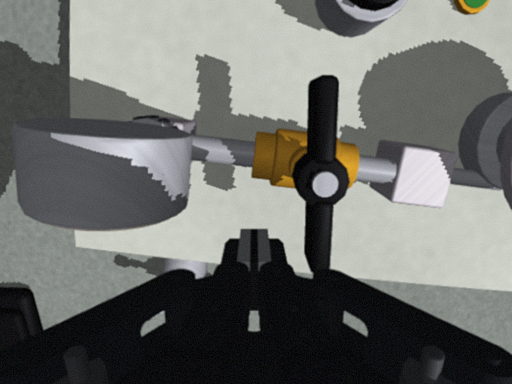

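View pics/s13c.png

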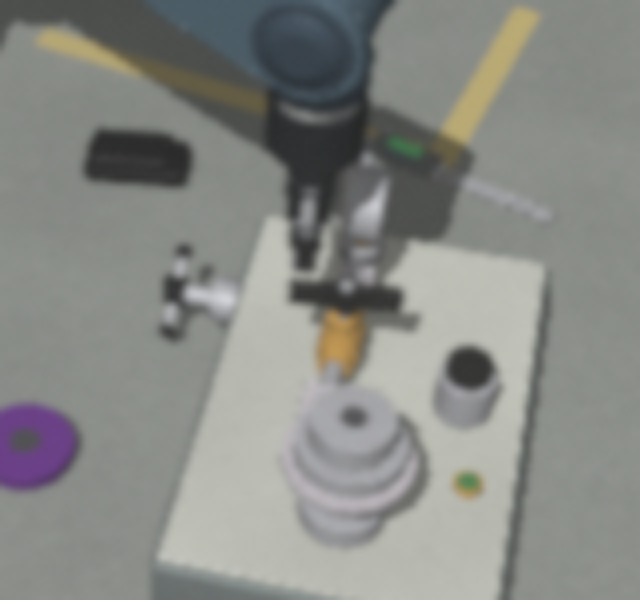

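The fingers are beside the near wing on the gauge side, clear of the gauge. Sliding in to touch.

Request:
drive_tool(commands="0 3 0 0 0 0 0;0 5 0 0 0 0 0;0 7 0 0 0 0 0;0 8.5 0 0 0 0 0;0 10 0 0 0 0 0;0 10 0 0 0 0 0")

```text
t: 12.25
ee_pos: [0.5259, 0.1551, 0.1719]
tcp_rot: [0.986, 0.165, 0.0, 0.0]
contact_force: [1.0, 0.3, 0.4]
opening: 0.0003
```

Request:
drive_tool(commands="-1.5 3 0 0 0 -5 0;-2.8 6 0 0 0 -10 0;-3.8 9.2 0 0 0 -15 0;-4.5 12.4 0 0 0 -20 0;-5 15.7 0 0 0 -25 0;-5 19 0 0 0 -30 0")

```text
t: 12.85
ee_pos: [0.5258, 0.1365, 0.1715]
tcp_rot: [0.909, 0.417, -0.002, -0.002]
contact_force: [-6.7, 2.9, 3.8]
opening: -0.0002
```

```bash
python3 look.py w14
```

```text
shift mm [-430.8  225.2   51.3] rot deg [-0.18  0.19 46.92] t 12.9 pos [0.526  0.1361 0.1715] yaw [ -49.42   -0.24 -179.93] F [-4.9  3.   2.9] op -0.0001
```

View pics/w14.png

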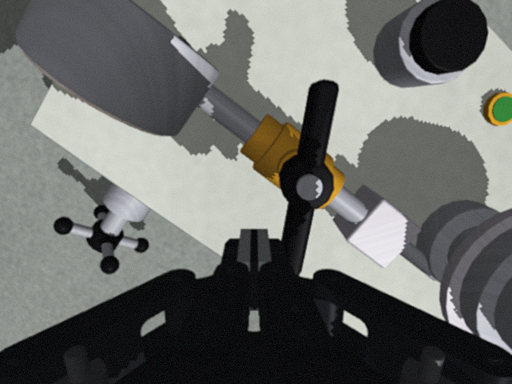

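The wing is turning but lags the tool by about 9°. I'll push in a little more and continue the arc.

Request:
drive_tool(commands="0 2 0 0 0 0 0;0 4 0 0 0 0 0;-1.2 6.9 0 0 0 -5 0;-2.1 10 0 0 0 -10 0;-2.8 13 0 0 0 -15 0;-3.1 16.2 0 0 0 -20 0;-3.2 19.4 0 0 0 -25 0;-3.2 19.4 0 0 0 -25 0")

```text
t: 13.7
ee_pos: [0.5379, 0.1202, 0.1708]
tcp_rot: [0.798, 0.603, -0.003, -0.002]
contact_force: [-6.2, -1.5, 2.1]
opening: 0.0002
```

```bash
python3 look.py w15
```

```text
shift mm [-473.4    9.1   51.9] rot deg [-0.19  0.31 71.58] t 13.75 pos [0.538  0.1203 0.1708] yaw [-74.08  -0.34 179.96] F [-6.2 -1.1  1.3] op -0.0001
```

View pics/w15.png

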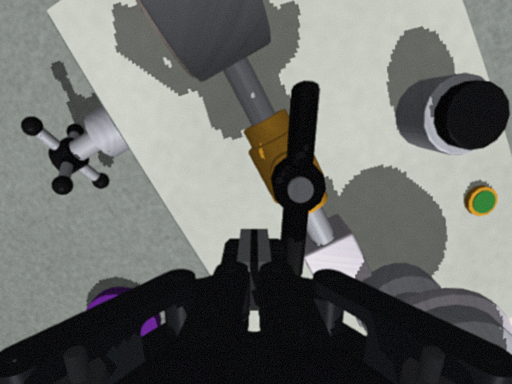

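Request:
drive_tool(commands="0 1.5 0 0 0 0 0;-1.1 4.4 0 0 0 -5 0;-1.9 7.4 0 0 0 -10 0;-2.5 10.5 0 0 0 -15 0;-2.8 13.6 0 0 0 -20 0;-2.8 16.8 0 0 0 -25 0;-2.8 16.8 0 0 0 -25 0")

```text
t: 14.45
ee_pos: [0.5535, 0.112, 0.1706]
tcp_rot: [0.648, 0.761, -0.003, -0.001]
contact_force: [-5.4, -5.4, 0.7]
opening: 0.0001
```

```bash
python3 look.py w16
```

```text
shift mm [-422.2 -205.8   52.7] rot deg [-0.18  0.39 96.58] t 14.5 pos [0.5534 0.112  0.1706] yaw [-99.08  -0.34 179.84] F [-5.3 -4.   0.4] op -0.0
```

View pics/w16.png

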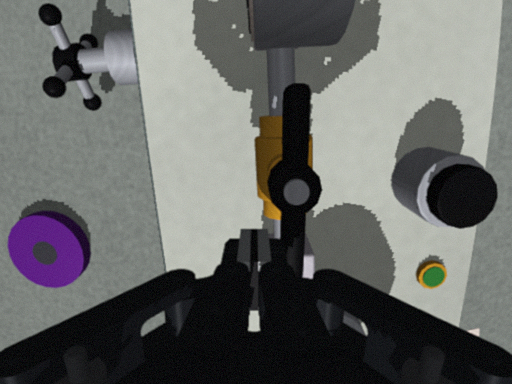

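Request:
drive_tool(commands="-0.4 1.3 0 0 0 -1.5 0;-0.8 2.2 0 0 0 -3 0;-0.8 3 0 0 0 -3 0;-0.8 3 0 0 0 -3 0")

```text
t: 14.9
ee_pos: [0.5555, 0.1114, 0.1705]
tcp_rot: [0.629, 0.778, -0.004, -0.002]
contact_force: [-10.2, -7.5, 3.8]
opening: -0.0001
```

Request:
drive_tool(commands="0 0.7 0 0 0 0 0;0 1.4 0 0 0 0 0;0 1.4 0 0 0 0 0")

```text
t: 15.2
ee_pos: [0.5557, 0.1115, 0.1704]
tcp_rot: [0.629, 0.778, -0.006, -0.003]
contact_force: [-14.7, -7.7, 6.3]
opening: 0.0005
```

```bash
python3 look.py w17
```

```text
shift mm [-409.7 -229.5   54.1] rot deg [-0.47  0.74 99.6 ] t 15.25 pos [0.5557 0.1115 0.1704] yaw [-102.1    -0.72  179.74] F [-15.3  -8.5   7.5] op -0.0002
```

View pics/w17.png

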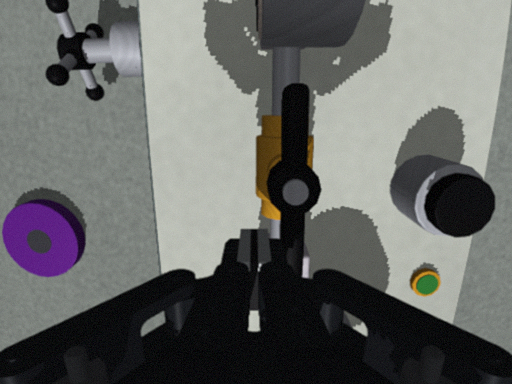

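The tool has stalled against the stop, with the wing in line. I'll back off, rise, and check.

Request:
drive_tool(commands="0 -3 0 0 0 0 0;0 -8 0 0 0 0 0;0 -12 0 0 0 0 0;0 -12 -20 0 0 0 0;0 -12 -60 0 0 0 0;0 -30 -100 0 0 0 0;0 -60 -110 0 0 0 0;0 -60 -110 0 0 0 0")

```text
t: 16.05
ee_pos: [0.5004, 0.1007, 0.2849]
tcp_rot: [0.629, 0.778, 0.002, 0.002]
contact_force: [0.1, -0.7, -0.1]
opening: 0.0001
```

Request:
drive_tool(commands="0 -30 -20 0 0 0 0;0 -60 -20 0 0 0 0;0 -60 -20 0 0 0 0;0 -60 -20 0 0 0 0")

```text
t: 16.45
ee_pos: [0.4425, 0.0882, 0.3015]
tcp_rot: [0.629, 0.777, 0.0, 0.0]
contact_force: [0.1, 0.2, 0.7]
opening: 0.0002
```

```bash
python3 look.py w18
python3 - <<'E'
from h import *
for n in('scene','top'):
    im=optics.grab_frame(n);save(n+'18',im)
    a=im[110:260,220:380] if n=='scene' else im[80:230,140:300]
    save(n+'18c',cv2.resize(a,None,fx=4,fy=4,interpolation=2))
E
```

```text
shift mm [-410.8 -114.7  181.4] rot deg [-0.000e+00 -1.000e-02  9.956e+01] t 16.5 pos [0.4428 0.0882 0.3015] yaw [-102.06    0.   -179.99] F [-0.4  0.  -0.2] op 0.0001
```

View pics/w18.png

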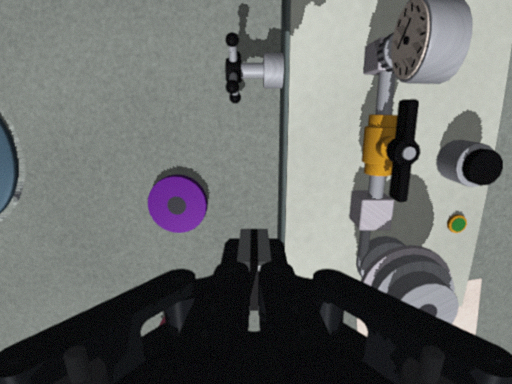

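View pics/scene18.png

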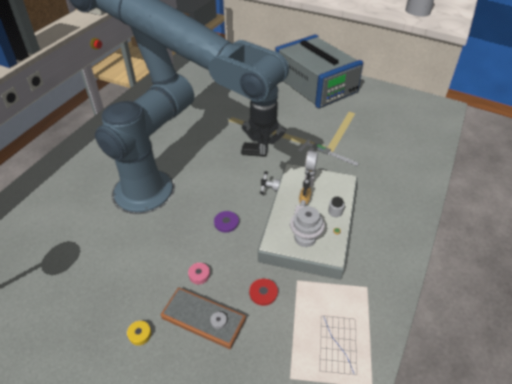

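View pics/top18c.png

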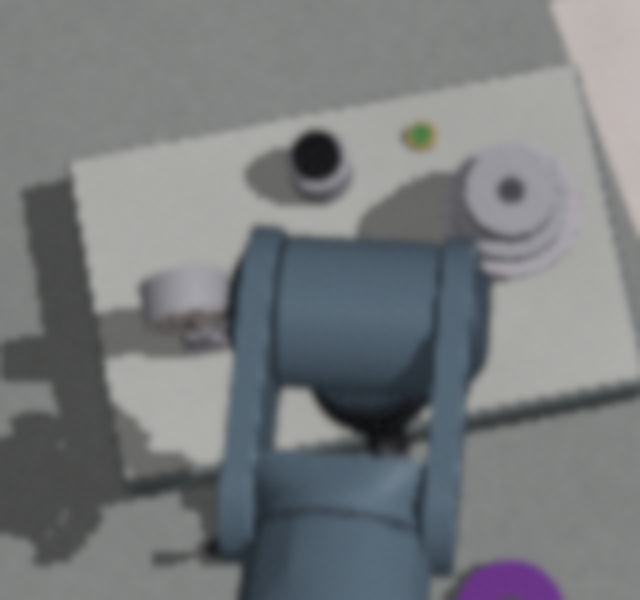

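Run:
```python
from h import *
im=cv2.imread('pics/w18.png');cv2.imwrite('pics/w18c.png',cv2.resize(im[80:220,330:480],None,fx=4,fy=4,interpolation=2))
```

```text
(no output)
```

View pics/w18c.png

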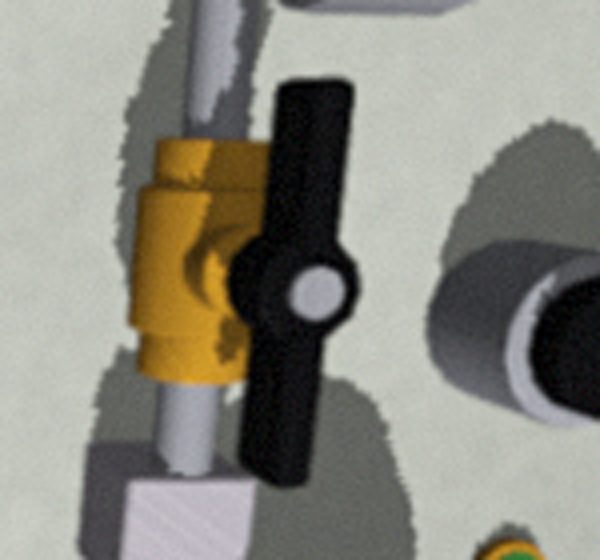

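Run:
```python
from h import *
c=json.load(open('pics/w18.json'));f=lambda u,v:(330+u/4,80+v/4)
def ang(a,b,z):
    p,q=atz(c,a,z),atz(c,b,z);d=p-q;return np.degrees(np.arctan2(d[1],d[0]))
print('wing R edge',ang(f(353,92),f(308,475),.167),'wing mid top',ang(f(320,85),f(283,480),.167), 'stop expected ~102')
print('pipe',ang(f(195,60),f(160,440),.128),ang(f(248,60),f(215,440),.128))
print('deck edge',ang((289,30),(281,220),.075))
```

```text
wing R edge 102.5763086994729 wing mid top 103.65240051020406 stop expected ~102
pipe 102.21080213416496 103.12927774575645
deck edge 100.97122238495642
```

```bash
python3 -c "
from h import *
print(manip.state()['contact_force']);print(manip.finish_job())"
```

```text
[-0.02943037 -0.78850679 -0.03596258]
the job is handed in; nothing more can be done
None
```

I laid the larger steel weight on the lower weight, then turned the valve anticlockwise to its stop. I handed the job in at about 17 s of the 48 s limit. No verdict was reported.

**Weight:** Set-down was gentle, with about 8 N on the weight at contact. A close view after release showed it flat and within about 1 mm of the lower weight's centre. The lower weight is about 1.3 mm off the plate's centre. It was about that far off before I placed anything, and I did not correct it. I did not re-measure the stack after turning the valve, but the arm did not touch it again.

**Valve:** At the stop, pushing 1.4 mm further moved the tool only 0.2 mm while the force rose to about 15 N. The last view puts the wings at 102.6–103.7° in the world frame and the pipe at 102.2–103.1°. The deck edge read 101.0° from the same picture, so the agreement is to about 2°.

**Left alone:** I saw no contact with the gauge. The small weight, mouse, caliper and coloured discs look unmoved in the last pictures, though I did not measure their positions again.

**Disagreement between cameras:** The wrist camera's y positions were about 3 mm larger than the fixed cameras'. I therefore centred the weight by comparing it with the base in the same wrist picture.

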